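# Check the tool cases and snap the loose catch

## Task

One of the three tool cases under the bench shelf looks shut, but its catch is not engaged. Going from left to right as seen from the robot, tug each lid up by its grip until it stops or clearly lifts, and let it back down; once all three have been tried, push the loose catch home until it snaps, then tug that same lid again to prove it holds, and leave all lids down. Only crack a loose lid, do not throw it open; leave the engaged catches shut and the other things on the bench where they are.

Things in the scene. Friction and masses are not known exactly. Their poses are not given: they have to be found in the camera images.
- rack: light-wood rack fixed on the bench, 624 mm wide: 15 mm floor board with three like cases in a row; shelf board above them, underside 215 mm over the bench, spanning x -20 to +120 mm (so it overhangs the cases' backs: come in from the front, tilted). Cheeks at y +-303 mm. Origin on the bench at its middle; x away from the robot, y to the left along the row, z up; turned by up to 9 degrees.
- case_a: one of three outwardly identical grey plastic tool cases, 150 deep (x) x 130 wide (y) x 63 mm high with lid down, fixed on the rack's floor board about 170 mm from its neighbour; which is left, middle or right varies. Origin: centre of its underside, 15 mm above the bench; x away from the robot, z up. Lid hinged on the far edge, catch at the middle of the front.
- lid_a (a joint): angle of that case's lid, rad: 0 = down, grows as it lifts about the hinge line 75 mm behind and 41 mm above the case's origin. Weighs about 0.25 kg, falls shut when let go. Under an engaged catch it has 4 mm of play at the front edge (0.026 rad), then stops dead; with the catch loose it keeps lifting.
- grip_a (a point): the place to pinch the upright black finger grip on that lid (26 wide in y, 16 in x, 40 mm high): on its middle line, 10 mm below its top. With the lid down it lies 45 mm in front of (-x) and 93 mm above the case's origin, 30 mm above the lid's top and 120 mm in front of the lid's hinge line. Axes as the lid's (the case's when down).
- catch_a (a joint): angle of that case's steel catch, rad: 0 = home, lip over the lid; grows as its top swings out to the robot about a pivot 72 mm in front of and 12 mm above the case's origin. Over 0.16 it is clear of the lid; a loose one stands at 0.24 to 0.34. Pushed towards the case (lid down) it meets a detent at 0.23, passes it with about 5 N at the pad, snaps home below 0.09 and stops there.
- pad_a (a point): middle of the outer face of the black thumb pad (36 wide, 16 mm high) on that catch, facing the robot, 42 mm above its pivot; with the catch home it lies 99 mm in front of (-x) and 54 mm above the case's origin, on a loose catch about 10 mm farther out and 9 mm lower. Axes as the catch's (the case's when home).
- case_b: one of three outwardly identical grey plastic tool cases, 150 deep (x) x 130 wide (y) x 63 mm high with lid down, fixed on the rack's floor board about 170 mm from its neighbour; which is left, middle or right varies. Origin: centre of its underside, 15 mm above the bench; x away from the robot, z up. Lid hinged on the far edge, catch at the middle of the front.
- lid_b (a joint): angle of that case's lid, rad: 0 = down, grows as it lifts about the hinge line 75 mm behind and 41 mm above the case's origin. Weighs about 0.25 kg, falls shut when let go. Under an engaged catch it has 4 mm of play at the front edge (0.026 rad), then stops dead; with the catch loose it keeps lifting.
- grip_b (a point): the place to pinch the upright black finger grip on that lid (26 wide in y, 16 in x, 40 mm high): on its middle line, 10 mm below its top. With the lid down it lies 45 mm in front of (-x) and 93 mm above the case's origin, 30 mm above the lid's top and 120 mm in front of the lid's hinge line. Axes as the lid's (the case's when down).
- catch_b (a joint): angle of that case's steel catch, rad: 0 = home, lip over the lid; grows as its top swings out to the robot about a pivot 72 mm in front of and 12 mm above the case's origin. Over 0.16 it is clear of the lid; a loose one stands at 0.24 to 0.34. Pushed towards the case (lid down) it meets a detent at 0.23, passes it with about 5 N at the pad, snaps home below 0.09 and stops there.
- pad_b (a point): middle of the outer face of the black thumb pad (36 wide, 16 mm high) on that catch, facing the robot, 42 mm above its pivot; with the catch home it lies 99 mm in front of (-x) and 54 mm above the case's origin, on a loose catch about 10 mm farther out and 9 mm lower. Axes as the catch's (the case's when home).
- case_c: one of three outwardly identical grey plastic tool cases, 150 deep (x) x 130 wide (y) x 63 mm high with lid down, fixed on the rack's floor board about 170 mm from its neighbour; which is left, middle or right varies. Origin: centre of its underside, 15 mm above the bench; x away from the robot, z up. Lid hinged on the far edge, catch at the middle of the front.
- lid_c (a joint): angle of that case's lid, rad: 0 = down, grows as it lifts about the hinge line 75 mm behind and 41 mm above the case's origin. Weighs about 0.25 kg, falls shut when let go. Under an engaged catch it has 4 mm of play at the front edge (0.026 rad), then stops dead; with the catch loose it keeps lifting.
- grip_c (a point): the place to pinch the upright black finger grip on that lid (26 wide in y, 16 in x, 40 mm high): on its middle line, 10 mm below its top. With the lid down it lies 45 mm in front of (-x) and 93 mm above the case's origin, 30 mm above the lid's top and 120 mm in front of the lid's hinge line. Axes as the lid's (the case's when down).
- catch_c (a joint): angle of that case's steel catch, rad: 0 = home, lip over the lid; grows as its top swings out to the robot about a pivot 72 mm in front of and 12 mm above the case's origin. Over 0.16 it is clear of the lid; a loose one stands at 0.24 to 0.34. Pushed towards the case (lid down) it meets a detent at 0.23, passes it with about 5 N at the pad, snaps home below 0.09 and stops there.
- pad_c (a point): middle of the outer face of the black thumb pad (36 wide, 16 mm high) on that catch, facing the robot, 42 mm above its pivot; with the catch home it lies 99 mm in front of (-x) and 54 mm above the case's origin, on a loose catch about 10 mm farther out and 9 mm lower. Axes as the catch's (the case's when home).
- hammer: claw hammer with wooden handle, lying on the bench to the left of the rack; bystander. Origin on its underside.
- glue: white glue bottle, 60 mm diameter x 160 mm, standing on the bench to the right of the rack; bystander. Origin at the centre of its base.
- offcut: wooden offcut, 80 x 140 x 19 mm, lying flat on the bench between robot and rack; bystander. Origin at the centre of its underside.

How it is judged:
By the outcome, as a careful person would: the job done as asked, in the order asked, and still so for the second after the job is handed in, with the robot touching nothing.
It also fails if it takes over 72 s, if anything falls off the work surface, if the arm or the gripper's body presses on something with over 40 N, if the wrist force passes 120 N, or if a joint passes its speed limit or range.

## Robot

A 7-joint arm with a two-finger parallel gripper is mounted at the origin on the work surface. World frame = base frame: x ahead of the robot, y to its left, z up, the work surface at z = 0. Lengths are in mm, angles in rad, forces in N, time in s.
With the tool pointing down it reaches from about 425 to 800 mm from the base axis. Payload 8.3 kg.
Tool frame: the origin (TCP) lies between the finger pads; the fingertips stand ctrl.tip_extent ahead of it and the grasp point (between the pads) lies 5 mm behind it (ctrl.tip_extent is the distance from the TCP to the fingertips, in mm); z points along the fingers, y is the line along which they close (so a half turn about z gives the same grasp; the last joint's range is limited). The gripper opens to 85 mm and grips with 20 to 120 N. Pads are 22 mm wide; open, the fingers measure 114 mm over their backs; the gripper's body (76 mm by 85 mm) begins 54 mm behind the grasp point. The pads swing forward as they close: fully open they stand 13 mm farther back than shut.
Start: joints at [1.094, 0.383, 0.016, 1.37, -0.006, 1.388, -0.046], TCP at [251.34, -572.217, 245.279] pointing down, gripper open.
Joint ranges: [-2.95, 2.95], [-0.25, 2.06], [-1.52, 1.56], [0.18, 2.33], [-1.44, 4.58], [0.02, 2.06], [-3.01, 3.01]. Speed limits (rad/s): [2.39, 2.39, 3.01, 3.01, 3.14, 3.14, 3.14].

## Interface

Orientations are given as a rotation vector (axis times angle).
In Python, from bench import ctrl, vision gives the robot as it stands. The module is installed in compiled form; this text tells all that it offers.
- The arm moves only by the tool send_rows, never from a script. Its argument "commands" is a list of rows, each a list of 7 numbers: the turn, a rotation vector about the tool's x, y, z each as a share of pi/2 rad, from -1 to 1, then the shift along the tool's x, y, z each as a share of 20 cm, from -1 to 1, then the opening, from 0 (shut) to 1 (fully open). A call has 1 to 12 rows; each row shifts and turns the commanded pose from where the row before left it, along the tool's axes as they then stand; what a row does not reach is not made up. A row lasts 1/12 s, in which the tool goes at most 41.7 mm and 7.16 degrees, less where a joint would pass 70% of its speed; a pose out of reach is approached as far as the arm can. A call with a number of a shift or a turn outside -1 to 1 is refused whole. A call with a gripper value outside its range is refused whole. The fingers move at their own pace and stop on an object; "squeeze" is the grip in N (left out, the last holds). Time passes only in rows, so rows that do not move let the fingers close. It gives the time, the measured TCP pose, the force, the opening and the grip force at its end, in the units of the state.
- ctrl.sense(): the state, without advancing time (a new reading comes with each control period).
- vision.get_image(name): name is "side" or "top"; returns a dict with "frame" (480x640x3 uint8, blue, green, red), "range_z" (480x640 float32, mm along the optical axis (not along the pixel's ray), 0 where there is no reading), "vertical_fov" (degrees; the focal length in pixels is half the picture's height over the tangent of half this angle, whatever the lens; pixels are square), "cx", "cy" (the principal point, pixels), "T" (4x4, takes a point from camera to world coordinates). Camera axes: x right, y down, z forward; pixel columns grow to the right and rows downward; lengths in mm; the calibration is good to about 2 mm. A picture is of the moment at which its call begins.
- ctrl.close_job(): hands the job in; it is judged then, once.
The state is a dict: "time": time; "joint_pos": joint angles; "qd": joint speeds; "effort": joint torques, N m; "eef_pos": TCP position; "orientation": TCP orientation; "wrist_force": force on the tool from outside, world axes, zero at the start; "ft_torque": the same for the moment, N m; "finger_gap": opening from 0.0 (shut) to 1.0 (fully open); "grip_force": force on a finger pad.
Only numpy, scipy, OpenCV 4.12 (cv2) and the standard library are available. Lean on these libraries where they do the work, as an engineer would, in place of code of your own. Each camera call takes 0.05 s, during which the arm holds its last target. There are 200 camera calls.

## Working session

There is one attempt and no reset: what is moved stays moved. The work goes in short steps, Python scripts to look and compute and a tool call to move; the robot and the scene stay as the last step left them, time stands still between calls to the robot, and variables do not carry over. Pictures are saved under pics/ and viewed, at most 10 in all, crops included, and the job is handed in when it is done.

Besides the shell and the picture viewer there is one more tool, called after "Call:" by a JSON object that holds its "name" and its "arguments", one argument or row to a line. send_rows: Moves the arm, as the interface text tells. Its arguments: {"type":"object","properties":{"commands":{"type":"array","items":{"type":"array","items":{"type":"number"}}},"squeeze":{"type":"number"}},"required":["commands"]}

```bash
mkdir -p pics; cat > h.py <<'E'
import numpy as np, cv2
from bench import ctrl, vision
from scipy.spatial.transform import Rotation as R
def pts(d):
    h,w=d["range_z"].shape; f=h/2/np.tan(np.radians(d["vertical_fov"])/2)
    u,v=np.meshgrid(np.arange(w),np.arange(h)); z=d["range_z"]
    P=np.stack([(u-d["cx"])/f*z,(v-d["cy"])/f*z,z],-1)
    return P@d["T"][:3,:3].T+d["T"][:3,3]
E
python3 - <<'E'
from h import *
for n in("side","top"):
    d=vision.get_image(n); cv2.imwrite(f"pics/{n}0.png",d["frame"]); print(n,d["T"].round(2).tolist(),d["vertical_fov"]); np.save(f"pics/{n}P.npy",pts(d)); np.save(f"pics/{n}F.npy",d["frame"])
s=ctrl.sense(); print(s, ctrl.tip_extent)
print(R.from_rotvec(s["orientation"]).as_matrix().round(3))
E
```

```text
side [[-0.9, -0.42, 0.14, 324.01], [-0.44, 0.86, -0.27, 461.23], [-0.01, -0.3, -0.95, 1661.11], [0.0, 0.0, 0.0, 1.0]] 43.3299143954486
top [[-0.01, -0.99, 0.13, 412.21], [-1.0, 0.01, 0.02, -3.08], [-0.02, -0.13, -0.99, 1136.07], [0.0, 0.0, 0.0, 1.0]] 50.69811919881175
{'time': 0.1, 'joint_pos': array([ 1.09411619,  0.3841627 ,  0.01634984,  1.37106167, -0.00630464,
        1.38819581, -0.04652144]), 'qd': array([-2.44683851e-04, -2.15571238e-03,  1.66754333e-04, -3.31716542e-03,
       -8.00172129e-05, -5.83013918e-04,  1.08294976e-03]), 'effort': array([ 2.87054470e-03, -6.29139161e+01,  8.47697519e-01, -3.72754920e+01,
        1.68751861e-02,  1.04513235e-02,  7.09699384e-05]), 'eef_pos': array([ 251.17083566, -571.83547809,  244.36755071]), 'orientation': array([-3.07287436e+00, -6.45079288e-01,  5.92792669e-04]), 'wrist_force': array([ 0.98090647,  0.37086015, -0.35265544]), 'ft_torque': array([ 0.00090654, -0.0088153 ,  0.0238249 ]), 'grip_force': 0.0, 'finger_gap': 0.9968368700161608} 14.0
[[ 0.916  0.402 -0.001]
 [ 0.402 -0.916  0.002]
 [-0.    -0.002 -1.   ]]
```

View pics/side0.png

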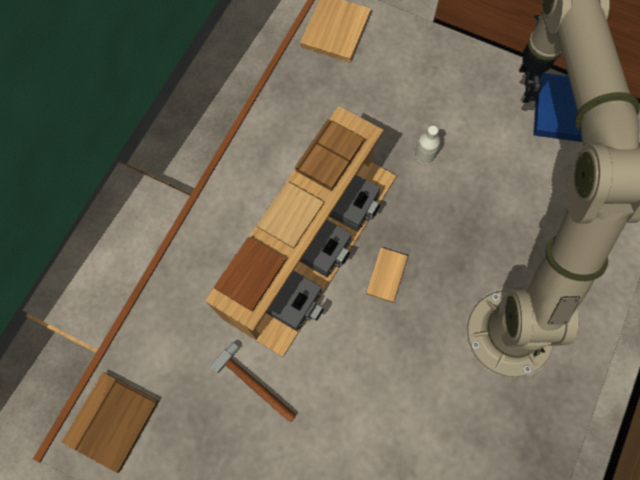

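View pics/top0.png

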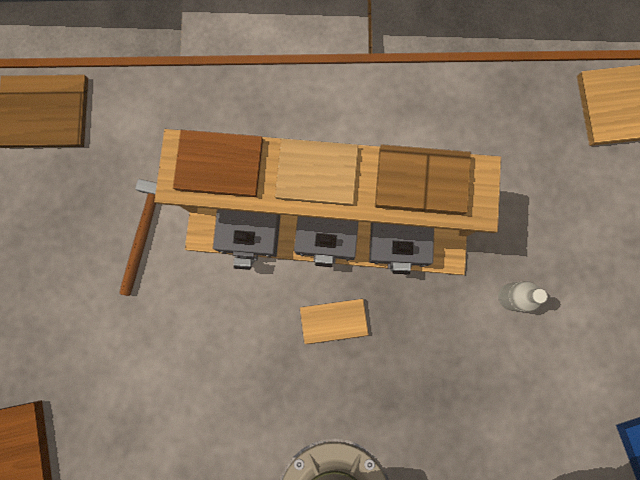

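The side view shows three cases with grips at about (298,300), (330,246), (361,200), the hammer at the left and the glue at the right. In the top view the grips are at (244,238), (326,241), (403,247), the pads at (244,261), (324,261), (401,267), and the offcut at (335,321) in front.

```bash
python3 - <<'E'
from h import *
P=np.load("pics/topP.npy");F=np.load("pics/topF.npy")
dark=(F.max(-1)<45)&(P[...,2]>95)&(P[...,2]<135)
dark[:225]=0;dark[275:]=0;dark[:,:200]=0;dark[:,450:]=0
n,l,s,c=cv2.connectedComponentsWithStats(dark.astype(np.uint8))
G=[]
for i in range(1,n):
    if s[i,4]>30:
        q=P[l==i]; t=q[q[:,2]>np.median(q[:,2])-8]; G.append((np.median(q,0),s[i].tolist())); print("grip",np.median(t,0).round(1),t.mean(0).round(1),t.min(0).round(),t.max(0).round(),s[i])
for u,v in((244,238),(326,241),(403,247),(244,261),(324,261),(401,267),(335,321)): print(u,v,P[v,u].round(1))
# shelf front edge & yaw
m=(P[...,2]>212)&(P[...,2]<250);m[:,:160]=0;m[:,505:]=0;m[:125]=0
xs=[];ys=[]
for u in range(170,490,8):
    r=np.where(m[:,u])[0]
    if len(r): xs.append(P[r.max(),u,0]);ys.append(P[r.max(),u,1])
k=np.polyfit(ys,xs,1);print("shelf front x=",k, "yaw",np.arctan(-k[0])); print("top",P[...,2][m].max(), P[...,2][120:230,160:500].max())
# row of pads
for a in((225,262),(305,345),(382,420)):
    sub=P[250:280,a[0]:a[1]]; q=sub[(sub[...,2]>45)&(sub[...,2]<74)]
    print("pad x lo",np.percentile(q,[1,5,50],axis=0).round(0).tolist())
for n in("side",):
    f=np.load("pics/sideF.npy")[150:340,250:400]; cv2.imwrite("pics/crop.png",cv2.resize(f,None,fx=3.1,fy=3.1,interpolation=cv2.INTER_CUBIC)[:600])
f=np.load("pics/topF.npy")[215:285,200:450]; cv2.imwrite("pics/crop2.png",cv2.resize(f,None,fx=3.2,fy=3.2,interpolation=cv2.INTER_CUBIC))
E
```

```text
grip [549.6 185.9 117. ] [548.2 186.2 116.4] [539. 175. 108.] [556. 201. 122.] [234 231  15  10  75]
grip [539.9  13.1 116.9] [539.7  14.4 116.6] [532.   3. 109.] [548.  27. 121.] [319 234  13  10  61]
grip [ 524.3 -144.2  117.1] [ 523.7 -144.   117.1] [ 516. -157.  110.] [ 532. -132.  122.] [397 242  14   9 103]
244 238 [541.1 179.7 118.6]
326 241 [534.   13.2 115.9]
403 247 [ 520.7 -142.3  115.6]
244 261 [498.  187.1  72.6]
324 261 [496.4  18.2  78.1]
401 267 [ 482.9 -142.3   77. ]
335 321 [370.4  -3.9  21.1]
shelf front x= [9.64879130e-02 5.63574183e+02] yaw -0.09619014309363391
top 249.99938213696282 1136.0718855103466
pad x lo [[482.0, 160.0, 48.0], [484.0, 170.0, 61.0], [500.0, 192.0, 69.0]]
pad x lo [[487.0, -23.0, 46.0], [487.0, -20.0, 50.0], [507.0, 15.0, 70.0]]
pad x lo [[471.0, -180.0, 45.0], [471.0, -175.0, 49.0], [492.0, -133.0, 71.0]]
```

View pics/crop2.png

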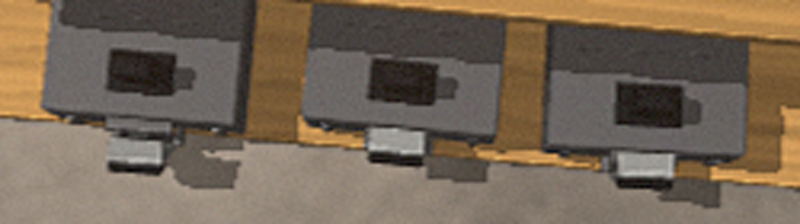

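The crop shows that the left catch (crop 135,150) stands farther off its case than the other two, so it is probably the loose one. I'll refine the grip positions next.

```bash
python3 - <<'E'
from h import *
for n,box in (("top",(225,285,200,450)),("side",(170,330,270,390))):
    P=np.load(f"pics/{n}P.npy");F=np.load(f"pics/{n}F.npy")
    m=np.zeros(F.shape[:2],np.uint8);a,b,c,d=box
    sub=P[...,2];m[a:b,c:d]=((sub>108)&(sub<128)&(F.max(-1)<70))[a:b,c:d]
    k,l,s,_=cv2.connectedComponentsWithStats(m)
    for i in range(1,k):
        if s[i,4]>12:
            q=P[l==i];print(n,s[i],"mid",((np.percentile(q,3,0)+np.percentile(q,97,0))/2).round(1),"ext",(np.percentile(q,97,0)-np.percentile(q,3,0)).round(1))
    # lid top: yaw per case
    m=np.zeros(F.shape[:2],np.uint8);m[a:b,c:d]=((sub>70)&(sub<86)&(F.max(-1)<130)&(F.max(-1)-F.min(-1).astype(int)<20))[a:b,c:d]
    m=cv2.morphologyEx(m,cv2.MORPH_OPEN,np.ones((5,5),np.uint8))
    k,l,s,_=cv2.connectedComponentsWithStats(m)
    for i in range(1,k):
        if s[i,4]>150:
            q=P[l==i][:,:2].astype(np.float32);print(n,"lid",s[i],cv2.minAreaRect(q), (q.min(0)+q.max(0))/2)
F=np.load("pics/topF.npy");print(F[236,228:262].max(-1)); print(F[240,309:343].max(-1))
E
```

```text
top [234 231  14   9 106] mid [547.9 188.2 114.9] ext [15.7 24.6 11.3]
top [319 234  13   9 104] mid [540.4  15.1 115.9] ext [15.9 24.3  9.7]
top [398 242  13   8 103] mid [ 523.6 -144.3  117.1] ext [14.5 24.   7.7]
top lid [ 214  225   62   29 1455] ((547.5413208007812, 186.8975830078125), (127.9198989868164, 60.55546569824219), 86.40685272216797) [544.3565  186.24011]
top lid [ 295  225   62   32 1674] ((540.6784057617188, 14.817008972167969), (128.62948608398438, 66.32319641113281), 88.8896713256836) [539.9569    14.696026]
top lid [ 371  225   63   39 2119] ((532.192626953125, -145.85708618164062), (130.67489624023438, 79.00614166259766), 88.11590576171875) [ 531.47437 -146.0118 ]
side [357 191   8  11  58] mid [ 523.5 -146.6  116.7] ext [13.4 28.2 15. ]
side [326 238   9  11  61] mid [540.1  14.8 117.1] ext [15.  24.6 15.8]
side [294 293  10  11  64] mid [547.7 186.5 117.3] ext [15.9 23.8 12.4]
side lid [334 177  28  37 398] ((556.0523071289062, -147.25656127929688), (127.0103988647461, 39.06804656982422), 85.8384780883789) [ 557.1256 -147.9874]
side lid [305 226  44  45 941] ((549.5933837890625, 13.47092056274414), (129.74102783203125, 82.06439208984375), 85.2060546875) [550.3367     15.7888775]
side lid [ 272  277   46   50 1193] ((562.470458984375, 184.96641540527344), (130.0164337158203, 90.0647964477539), 85.42530059814453) [564.033   187.09421]
[112 110 114 110 116  84  47  42  46  44  48  45  55  51  51  48  49  40
  39  42  42  39  38  38  33  32  48  75  79  80  80  73 100 113]
[104 105 114 112 111 114  75  40  45  35  39  44  49  49  50  51  45  53
  51  50  43  39  37  43  40  39  38  58  71  68  67  65  64  64]
```

```bash
cat >> h.py <<'E'
YAW=np.radians(-4.5); RZ=R.from_euler("z",YAW)
def tool(tilt):  # tilt from straight down, leaning forward (deg)
    t=np.radians(tilt); z=RZ.apply([np.sin(t),0,-np.cos(t)]); y=RZ.apply([0,-1,0])
    return R.from_matrix(np.stack([np.cross(y,z),y,z],1))
GR={"L":np.array([548,187,108.]),"M":np.array([540,15,108.]),"R":np.array([523.5,-145.5,108.])}
def go(p,Rt=None,R0=None,p0=None):
    s=ctrl.sense(); R0=R0 or R.from_rotvec(s["orientation"]); p0=s["eef_pos"] if p0 is None else p0
    d=R0.inv().apply(np.asarray(p)-p0)/200
    rv=(R0.inv()*Rt).as_rotvec()/(np.pi/2) if Rt is not None else np.zeros(3)
    print("shift",d.round(4),"turn after shift",rv.round(4),"rows>=",np.linalg.norm(d)/.2085,np.linalg.norm(rv)/.0795)
E
python3 - <<'E'
from h import *
w1=np.array([450,-300,300.]);go(w1,tool(45))
T=tool(45); pre=GR["L"]-70*T.as_matrix()[:,2]; print(pre)
go(pre,None,T,w1)
E
```

```text
shift [ 1.4568 -0.8452 -0.2767] turn after shift [-0.1241  0.4899  0.2966] rows>= 8.185946534029679 7.371351625449601
[498.65510951 190.8835271  157.49747468]
shift [-0.4685 -2.4659  0.5391] turn after shift [0. 0. 0.] rows>= 12.313183726827205 0.0
```

Call:
{"name": "send_rows", "arguments": {
  "commands": [
    [0,0,0,0.146,-0.084,-0.028,1],
    [0,0,0,0.146,-0.084,-0.028,1],
    [0,0,0,0.146,-0.084,-0.028,1],
    [0,0,0,0.146,-0.084,-0.028,1],
    [0,0,0,0.146,-0.084,-0.028,1],
    [0,0,0,0.146,-0.084,-0.028,1],
    [0,0,0,0.146,-0.084,-0.028,1],
    [0,0,0,0.146,-0.084,-0.028,1],
    [0,0,0,0.146,-0.084,-0.028,1],
    [0,0,0,0.146,-0.084,-0.028,1]
  ],
  "squeeze": 40
}}

```text
time: 0.93
eef_pos: [451.6, -299.4, 301.3]
orientation: [-3.074, -0.645, 0.001]
wrist_force: [0.9, -0.5, -0.2]
finger_gap: 1.0
grip_force: 0.0
```

Call:
{"name": "send_rows", "arguments": {
  "commands": [
    [-0.0155,0.0612,0.037,0,0,0,0.6],
    [-0.0155,0.0612,0.037,0,0,0,0.6],
    [-0.0155,0.0612,0.037,0,0,0,0.6],
    [-0.0155,0.0612,0.037,0,0,0,0.6],
    [-0.0155,0.0612,0.037,0,0,0,0.6],
    [-0.0155,0.0612,0.037,0,0,0,0.6],
    [-0.0155,0.0612,0.037,0,0,0,0.6],
    [-0.0155,0.0612,0.037,0,0,0,0.6],
    [0,0,0,0,0,0,0.6]
  ]
}}

```text
time: 1.68
eef_pos: [447.6, -299.7, 296.7]
orientation: [2.875, -0.124, 1.191]
wrist_force: [0.2, -0.6, -1.1]
finger_gap: 0.599
grip_force: 0.0
```

```bash
python3 - <<'E'
from h import *
s=ctrl.sense();print(s["eef_pos"],s["joint_pos"].round(2),s["finger_gap"],s["time"])
go([440,191,260],tool(45))
E
```

```text
[ 447.60783978 -299.67566197  296.71047356] [ 0.87 -0.19 -0.02  2.11 -0.79  0.77 -0.35] 0.5993994053182902 1.6833
shift [-0.3106 -2.4406 -0.0334] turn after shift [ 0.0001  0.0002 -0.0047] rows>= 11.801098929355062 0.058639939125482876
```

```bash
python3 - <<'E'
from h import *
s=ctrl.sense();T=tool(35);R0=R.from_rotvec(s["orientation"])
print("turn",(R0.inv()*T).as_rotvec()/(np.pi/2))
a=np.array([490,-20,250.]);go(a,None,T)
pre=GR["L"]-60*T.as_matrix()[:,2];print(pre);go(pre+[0,0,30],None,T,a)
E
```

```text
turn [-0.00031141 -0.11086481 -0.00465086]
shift [-0.0507 -1.4107  0.2496] turn after shift [0. 0. 0.] rows>= 6.875322740926789 0.0
[513.6915025  189.70013731 157.14912266]
shift [-0.1509 -1.0546  0.278 ] turn after shift [0. 0. 0.] rows>= 5.280446358612088 0.0
```

Call:
{"name": "send_rows", "arguments": {
  "commands": [
    [0,-0.0555,-0.002,0,0,0,0.6],
    [0,-0.0555,-0.002,0,0,0,0.6],
    [0,0,0,-0.005,-0.141,0.025,0.6],
    [0,0,0,-0.005,-0.141,0.025,0.6],
    [0,0,0,-0.005,-0.141,0.025,0.6],
    [0,0,0,-0.005,-0.141,0.025,0.6],
    [0,0,0,-0.005,-0.141,0.025,0.6],
    [0,0,0,-0.005,-0.141,0.025,0.6],
    [0,0,0,-0.005,-0.141,0.025,0.6],
    [0,0,0,-0.005,-0.141,0.025,0.6],
    [0,0,0,-0.005,-0.141,0.025,0.6],
    [0,0,0,-0.005,-0.141,0.025,0.6]
  ]
}}

```text
time: 2.68
eef_pos: [514.3, -29.6, 247.2]
orientation: [2.981, -0.096, 0.919]
wrist_force: [1.0, 0.3, 0.5]
finger_gap: 0.6
grip_force: 0.0
```

Call:
{"name": "send_rows", "arguments": {
  "commands": [
    [0,0,0,-0.019,-0.132,0.035,0.6],
    [0,0,0,-0.019,-0.132,0.035,0.6],
    [0,0,0,-0.019,-0.132,0.035,0.6],
    [0,0,0,-0.019,-0.132,0.035,0.6],
    [0,0,0,-0.019,-0.132,0.035,0.6],
    [0,0,0,-0.019,-0.132,0.035,0.6],
    [0,0,0,-0.019,-0.132,0.035,0.6],
    [0,0,0,-0.019,-0.132,0.035,0.6],
    [0,0,0,0,0,0,0.6],
    [0,0,0,0,0,0,0.6]
  ]
}}

```text
time: 3.52
eef_pos: [534.8, 181.2, 183.7]
orientation: [2.984, -0.096, 0.92]
wrist_force: [-0.1, -0.2, -0.4]
finger_gap: 0.597
grip_force: 0.0
```

```bash
python3 - <<'E'
from h import *
s=ctrl.sense();print(s["eef_pos"],s["joint_pos"].round(2),s["finger_gap"],s["time"])
T=tool(35);Z=T.as_matrix()[:,2]
pre=GR["L"]-50*Z;go(pre,T);go(GR["L"]+5*Z,None,T,pre)
d=vision.get_image("side");cv2.imwrite("pics/s1.png",cv2.resize(d["frame"][170:370,220:450],None,fx=3,fy=3))
E
```

```text
[534.75544711 181.24147202 183.65612107] [ 0.44  0.04 -1.04  2.09  0.68  0.64 -2.69] 0.5969028192081997 3.5167
shift [-0.1631 -0.0348  0.0989] turn after shift [-0.0063  0.0081  0.0071] rows>= 0.9298933487736339 0.15625772893719359
shift [-0.     0.     0.275] turn after shift [0. 0. 0.] rows>= 1.3189448441247 0.0
```

View pics/s1.png

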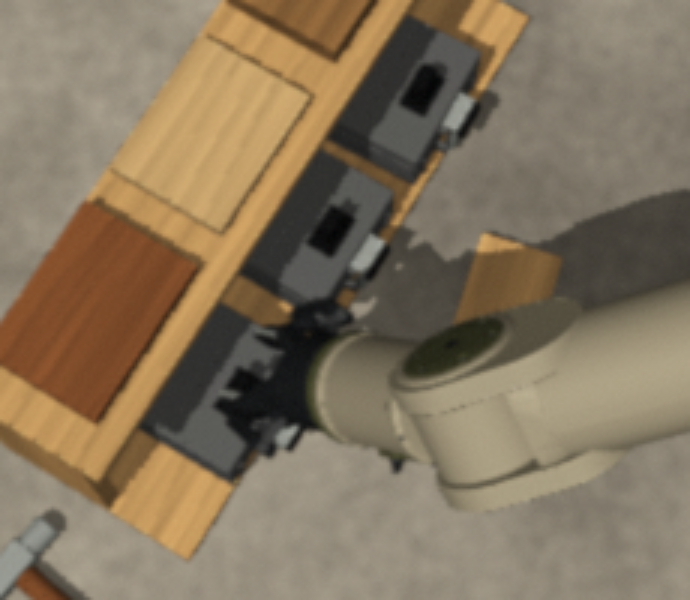

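The gripper stands in front of and above the left case (crop 260,390), touching nothing, with the other grips at (330,230) and (425,90). Next I move to the pregrasp, then in.

Call:
{"name": "send_rows", "arguments": {
  "commands": [
    [-0.003,0.004,0.0035,-0.082,-0.017,0.05,0.65],
    [-0.003,0.004,0.0035,-0.082,-0.017,0.05,0.65],
    [0,0,0,0,0,0,0.65],
    [0,0,0,0,0,0,0.65],
    [0,0,0,0,0,0,0.65]
  ]
}}

```text
time: 3.98
eef_pos: [519.7, 186.1, 149.3]
orientation: [2.969, -0.122, 0.938]
wrist_force: [0.8, -0.4, -0.2]
finger_gap: 0.653
grip_force: 0.0
```

```bash
python3 - <<'E'
from h import *
s=ctrl.sense();print(s["eef_pos"],s["joint_pos"].round(2),s["finger_gap"],s["time"])
T=tool(35);Z=T.as_matrix()[:,2]
go(GR["L"]+5*Z,T)
E
```

```text
[519.7042263  186.09367661 149.28628827] [ 0.37  0.1  -1.03  2.16  0.87  0.64 -2.94] 0.6529149696139442 3.9833
shift [-0.0035 -0.0165  0.2747] turn after shift [ 0.002  -0.0006 -0.0018] rows>= 1.320168827982202 0.03482051005880907
```

Call:
{"name": "send_rows", "arguments": {
  "commands": [
    [0,0,0,0,0,-0.2,0.65],
    [0,0,0.06,0,0,0,0.65],
    [0,0,0.06,0,0,0,0.65],
    [0,0,0,0,0,0,0.65]
  ]
}}

```text
time: 4.32
eef_pos: [504.9, 186.1, 172.6]
orientation: [-2.938, 0.411, -0.937]
wrist_force: [0.3, -0.6, -0.2]
finger_gap: 0.65
grip_force: 0.0
```

```bash
python3 - <<'E'
from h import *
s=ctrl.sense();print(s["eef_pos"],s["joint_pos"].round(2),s["finger_gap"],s["time"])
E
```

```text
[504.92100111 186.05130739 172.624689  ] [ 0.42 -0.01 -1.06  2.16  0.69  0.63 -2.99] 0.6498853554270607 4.3167
```

Call:
{"name": "send_rows", "arguments": {
  "commands": [
    [0,0,-0.076,0,0,0,0.65],
    [0,0,-0.076,0,0,0,0.65],
    [0,0,-0.076,0,0,0,0.65],
    [0,0,-0.076,0,0,0,0.65],
    [0,0,-0.076,0,0,0,0.65],
    [0,0,-0.076,0,0,0,0.65],
    [0,0,-0.076,0,0,0,0.65],
    [0,0,-0.076,0,0,0,0.65],
    [0,0,-0.076,0,0,0,0.65],
    [0,0,-0.076,0,0,0,0.65],
    [0,0,-0.076,0,0,0,0.65],
    [0,0,-0.076,0,0,0,0.65]
  ]
}}

```text
time: 5.32
eef_pos: [504.3, 186.1, 171.2]
orientation: [2.239, 1.482, 0.662]
wrist_force: [0.1, -0.2, -0.6]
finger_gap: 0.653
grip_force: 0.0
```

Call:
{"name": "send_rows", "arguments": {
  "commands": [
    [0,0,-0.076,0,0,0,0.65],
    [0,0,-0.076,0,0,0,0.65],
    [0,0,-0.076,0,0,0,0.65],
    [0,0,-0.076,0,0,0,0.65],
    [0,0,-0.076,0,0,0,0.65],
    [0,0,-0.076,0,0,0,0.65],
    [0,0,-0.076,0,0,0,0.65],
    [0,0,-0.076,0,0,0,0.65],
    [0,0,-0.076,0,0,0,0.65],
    [0,0,-0.076,0,0,0,0.65],
    [0,0,-0.076,0,0,0,0.65],
    [0,0,-0.076,0,0,0,0.65]
  ]
}}

```text
time: 6.32
eef_pos: [504.3, 186.1, 171.2]
orientation: [0.677, 2.446, 0.145]
wrist_force: [0.7, -0.1, -0.2]
finger_gap: 0.65
grip_force: 0.0
```

```bash
sed -i 's/y=RZ.apply(\[0,-1,0\])/y=RZ.apply([0,1,0])/' h.py; python3 - <<'E'
from h import *
s=ctrl.sense();print(s["eef_pos"],s["joint_pos"].round(2),s["finger_gap"],s["time"])
T=tool(35);Z=T.as_matrix()[:,2]
go(GR["L"]-50*Z,T)
E
```

```text
[504.335715   186.13377979 171.24490414] [ 0.39 -0.01 -1.03  2.16  0.69  0.63 -0.11] 0.6495168161549287 6.3167
shift [0.0128 0.0183 0.1336] turn after shift [-0.0031  0.0003 -0.2928] rows>= 0.6495468178515783 3.6836779533208355
```

Call:
{"name": "send_rows", "arguments": {
  "commands": [
    [0,0,-0.073,0,0,0,0.65],
    [0,0,-0.073,0,0,0,0.65],
    [0,0,-0.073,0,0,0,0.65],
    [0,0,-0.073,0,0,0,0.65],
    [0,0,0,0,0,0.13,0.65],
    [0,0,0,0,0,0,0.65],
    [0,0,0,0,0,0,0.65]
  ]
}}

```text
time: 6.9
eef_pos: [518.4, 184.4, 147.7]
orientation: [0.114, 2.534, -0.033]
wrist_force: [-0.5, 0.4, -0.1]
finger_gap: 0.649
grip_force: 0.0
```

```bash
python3 - <<'E'
from h import *
s=ctrl.sense();print(s["eef_pos"],s["joint_pos"].round(2),s["finger_gap"],s["time"])
T=tool(35);Z=T.as_matrix()[:,2]
go(GR["L"]+5*Z,T)
E
```

```text
[518.41998877 184.40731923 147.69441289] [ 0.37  0.1  -1.04  2.16  0.87  0.64  0.2 ] 0.6490829387547941 6.9
shift [-0.0073  0.0259  0.2714] turn after shift [-0.0031 -0.0034 -0.0065] rows>= 1.3081039668370948 0.10031075671458531
```

Call:
{"name": "send_rows", "arguments": {
  "commands": [
    [-0.001,-0.001,-0.002,-0.0025,0.009,0.03,0.65],
    [-0.001,-0.001,-0.002,-0.0025,0.009,0.06,0.65],
    [-0.001,-0.001,-0.002,-0.0025,0.008,0.06,0.65],
    [0,0,0,0,0,0.06,0.65],
    [0,0,0,0,0,0.06,0.65],
    [0,0,0,0,0,0,0.65],
    [0,0,0,0,0,0,0.65]
  ]
}}

```text
time: 7.48
eef_pos: [550.9, 187.8, 106.3]
orientation: [0.1, 2.526, -0.031]
wrist_force: [-0.7, 0.4, 0.3]
finger_gap: 0.648
grip_force: 0.0
```

Call:
{"name": "send_rows", "arguments": {
  "commands": [
    [0,0,0,0,0,0,0.45],
    [0,0,0,0,0,0,0.35],
    [0,0,0,0,0,0,0.2],
    [0,0,0,0,0,0,0.2],
    [0,0,0,0,0,0,0.2],
    [0,0,0,0,0,0,0.2]
  ],
  "squeeze": 30
}}

```text
time: 7.98
eef_pos: [550.9, 187.1, 106.9]
orientation: [0.101, 2.524, -0.034]
wrist_force: [-8.7, -4.5, 10.9]
finger_gap: 0.302
grip_force: 31.2
```

```bash
python3 - <<'E'
from h import *
s=ctrl.sense();print(s["eef_pos"],s["joint_pos"].round(2),s["finger_gap"],s["time"],s["wrist_force"],s["grip_force"])
R0=R.from_rotvec(s["orientation"]);print("up+1mm in units",R0.inv().apply([0,0,1])/200,"tcp->grip err",GR["L"]+5*R0.as_matrix()[:,2]-s["eef_pos"])
E
```

```text
[550.94085763 187.12851992 106.85745197] [ 0.27  0.27 -0.95  2.14  1.15  0.66 -0.01] 0.3018114030173562 7.9833 [-8.71582346 -4.54526445 10.91764451] 31.227208971977234
up+1mm in units [-2.88811819e-03 -5.78952332e-06 -4.08151195e-03] tcp->grip err [-0.06237155 -0.36427004 -2.93896392]
```

Call:
{"name": "send_rows", "arguments": {
  "commands": [
    [0,0,0,-0.0046,0,-0.0029,0.2],
    [0,0,0,-0.0046,0,-0.0029,0.2],
    [0,0,0,-0.0046,0,-0.0029,0.2],
    [0,0,0,-0.0046,0,-0.0029,0.2],
    [0,0,0,-0.0046,0,-0.0029,0.2],
    [0,0,0,-0.0046,0,-0.0029,0.2],
    [0,0,0,0,0,0,0.2],
    [0,0,0,0,0,0,0.2]
  ]
}}

```text
time: 8.65
eef_pos: [552.9, 186.9, 111.1]
orientation: [0.101, 2.527, -0.033]
wrist_force: [-4.9, -3.6, -1.2]
finger_gap: 0.3
grip_force: 30.0
```

Call:
{"name": "send_rows", "arguments": {
  "commands": [
    [0,0,0,-0.0046,0,-0.0029,0.2],
    [0,0,0,-0.0046,0,-0.0029,0.2],
    [0,0,0,-0.0046,0,-0.0029,0.2],
    [0,0,0,-0.0046,0,-0.0029,0.2],
    [0,0,0,-0.0046,0,-0.0029,0.2],
    [0,0,0,-0.0046,0,-0.0029,0.2],
    [0,0,0,-0.0046,0,-0.0029,0.2],
    [0,0,0,-0.0046,0,-0.0029,0.2],
    [0,0,0,0,0,0,0.2],
    [0,0,0,0,0,0,0.2]
  ]
}}

```text
time: 9.48
eef_pos: [557.6, 186.5, 120.1]
orientation: [0.102, 2.525, -0.032]
wrist_force: [3.5, -4.5, -6.6]
finger_gap: 0.301
grip_force: 30.3
```

```bash
python3 - <<'E'
from h import *
d=vision.get_image("side");P=pts(d);cv2.imwrite("pics/s2.png",cv2.resize(d["frame"][200:350,240:400],None,fx=4,fy=4))
E
```

```text
(no output)
```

View pics/s2.png

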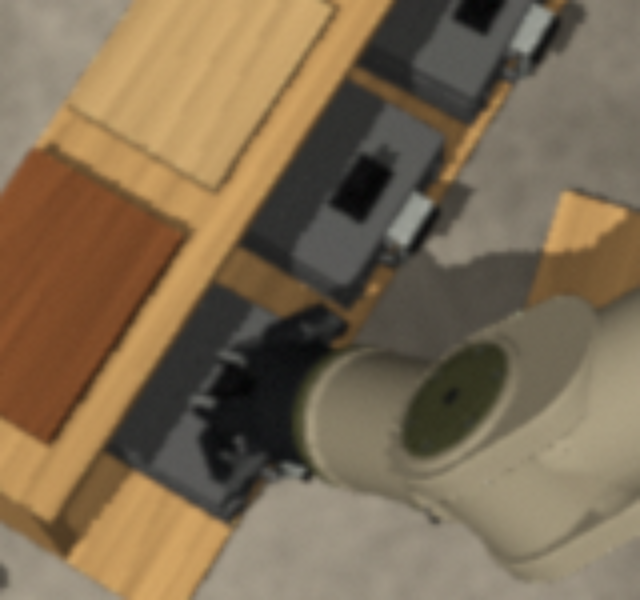

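The fingers hold the left grip (crop 235,380). The TCP rose 13 mm with only about 5 N of load, so the left lid is loose. I'll let it down and release.

Call:
{"name": "send_rows", "arguments": {
  "commands": [
    [0,0,0,0.0058,0,0.0036,0.2],
    [0,0,0,0.0058,0,0.0036,0.2],
    [0,0,0,0.0058,0,0.0036,0.2],
    [0,0,0,0.0058,0,0.0036,0.2],
    [0,0,0,0.0058,0,0.0036,0.2],
    [0,0,0,0.0058,0,0.0036,0.2],
    [0,0,0,0.0058,0,0.0036,0.2],
    [0,0,0,0.0058,0,0.0036,0.2],
    [0,0,0,0.0058,0,0.0036,0.2],
    [0,0,0,0.0058,0,0.0036,0.2],
    [0,0,0,0.0058,0,0.0036,0.2],
    [0,0,0,0,0,0,0.2]
  ]
}}

```text
time: 10.53
eef_pos: [551.6, 187.1, 107.2]
orientation: [0.101, 2.523, -0.034]
wrist_force: [-9.6, -7.9, 9.0]
finger_gap: 0.296
grip_force: 33.2
```

Call:
{"name": "send_rows", "arguments": {
  "commands": [
    [0,0,0,0,0,0,0.6],
    [0,0,0,0,0,0,0.6],
    [0,0,0,0,0,0,0.6],
    [0,0,0,0,0,0,0.6],
    [0,0,0,0,0,-0.06,0.6],
    [0,0,0,0,0,-0.1,0.6],
    [0,0,0,0,0,-0.12,0.6],
    [0,0,0,0,0,-0.05,0.6],
    [0,0,0,0,0,0,0.6]
  ]
}}

```text
time: 11.28
eef_pos: [513.2, 192.4, 162.3]
orientation: [0.097, 2.522, -0.03]
wrist_force: [0.3, 0.1, 0.3]
finger_gap: 0.604
grip_force: 0.0
```

```bash
python3 - <<'E'
from h import *
s=ctrl.sense();print(s["eef_pos"],s["joint_pos"].round(2),s["finger_gap"],s["time"],s["wrist_force"],s["grip_force"])
T=tool(35);Z=T.as_matrix()[:,2]
go(GR["M"]-55*Z+[0,0,5],T)
E
```

```text
[513.22797135 192.39090545 162.34685111] [ 0.4   0.05 -1.07  2.15  0.81  0.64  0.25] 0.6036605599344326 11.2833 [0.31387296 0.08695481 0.29181653] 0.0
shift [-0.0236 -0.8738  0.0422] turn after shift [0.0011 0.0047 0.0006] rows>= 4.197385499048039 0.061882521887639944
```

Call:
{"name": "send_rows", "arguments": {
  "commands": [
    [0,0,0,-0.004,-0.146,0.007,0.65],
    [0,0,0,-0.004,-0.146,0.007,0.65],
    [0,0,0,-0.004,-0.146,0.007,0.65],
    [0,0,0,-0.004,-0.146,0.007,0.65],
    [0,0,0,-0.004,-0.146,0.007,0.65],
    [0,0.004,0,-0.004,-0.146,0.007,0.65],
    [0,0,0,0,0,0,0.65],
    [0,0,0,0,0,0,0.65],
    [0,0,0,0,0,0,0.65]
  ]
}}

```text
time: 12.03
eef_pos: [508.0, 15.9, 155.1]
orientation: [0.1, 2.533, -0.03]
wrist_force: [1.0, -0.2, 0.7]
finger_gap: 0.65
grip_force: 0.0
```

```bash
python3 - <<'E'
from h import *
s=ctrl.sense();print(s["eef_pos"],s["joint_pos"].round(2),s["finger_gap"],s["time"],s["wrist_force"],s["grip_force"])
T=tool(35);Z=T.as_matrix()[:,2]
go(GR["M"]+5*Z,T)
E
```

```text
[507.96117885  15.8867941  155.09919183] [ 0.48 -0.14 -0.62  2.3   0.15  0.37  1.2 ] 0.6499160274417208 12.0333 [ 0.97035698 -0.22346771  0.6797714 ] 0.0
shift [0.0027 0.008  0.3097] turn after shift [ 0.0002 -0.0027 -0.0004] rows>= 1.4860406534843351 0.03405165989756187
```

Call:
{"name": "send_rows", "arguments": {
  "commands": [
    [0,-0.001,0,0.001,0.003,0.04,0.65],
    [0,-0.001,0,0.001,0.003,0.07,0.65],
    [0,-0.001,0,0.001,0.002,0.07,0.65],
    [0,0,0,0,0,0.07,0.65],
    [0,0,0,0,0,0.058,0.65],
    [0,0,0,0,0,0,0.65],
    [0,0,0,0,0,0,0.45],
    [0,0,0,0,0,0,0.35],
    [0,0,0,0,0,0,0.2],
    [0,0,0,0,0,0,0.2],
    [0,0,0,0,0,0,0.2],
    [0,0,0,0,0,0,0.2]
  ]
}}

```text
time: 13.03
eef_pos: [542.6, 14.4, 105.3]
orientation: [0.1, 2.527, -0.032]
wrist_force: [-8.0, 0.9, 5.7]
finger_gap: 0.299
grip_force: 31.7
```

Call:
{"name": "send_rows", "arguments": {
  "commands": [
    [0,0,0,-0.0046,0,-0.0029,0.2],
    [0,0,0,-0.0046,0,-0.0029,0.2],
    [0,0,0,-0.0046,0,-0.0029,0.2],
    [0,0,0,-0.0046,0,-0.0029,0.2],
    [0,0,0,-0.0046,0,-0.0029,0.2],
    [0,0,0,-0.0046,0,-0.0029,0.2],
    [0,0,0,0,0,0,0.2],
    [0,0,0,0,0,0,0.2]
  ]
}}

```text
time: 13.7
eef_pos: [543.9, 14.2, 108.9]
orientation: [0.1, 2.531, -0.03]
wrist_force: [7.7, 2.3, -19.3]
finger_gap: 0.298
grip_force: 33.2
```

Call:
{"name": "send_rows", "arguments": {
  "commands": [
    [0,0,0,-0.0046,0,-0.0029,0.2],
    [0,0,0,-0.0046,0,-0.0029,0.2],
    [0,0,0,0,0,0,0.2],
    [0,0,0,0,0,0,0.2]
  ]
}}

```text
time: 14.03
eef_pos: [543.7, 14.2, 109.5]
orientation: [0.101, 2.534, -0.029]
wrist_force: [16.4, 3.3, -32.2]
finger_gap: 0.294
grip_force: 33.1
```

Stopped dead, so the middle catch is engaged. Let it down, release and go to the right case.

Call:
{"name": "send_rows", "arguments": {
  "commands": [
    [0,0,0,0.0046,0,0.0029,0.2],
    [0,0,0,0.0046,0,0.0029,0.2],
    [0,0,0,0.0046,0,0.0029,0.2],
    [0,0,0,0.0046,0,0.0029,0.2],
    [0,0,0,0.0046,0,0.0029,0.2],
    [0,0,0,0.0046,0,0.0029,0.2],
    [0,0,0,0.0046,0,0.0029,0.2],
    [0,0,0,0.0046,0,0.0029,0.2],
    [0,0,0,0,0,0,0.2]
  ]
}}

```text
time: 14.78
eef_pos: [542.7, 14.4, 105.8]
orientation: [0.099, 2.526, -0.033]
wrist_force: [-23.9, 2.0, 18.4]
finger_gap: 0.296
grip_force: 41.0
```

Call:
{"name": "send_rows", "arguments": {
  "commands": [
    [0,0,0,0,0,0,0.6],
    [0,0,0,0,0,0,0.6],
    [0,0,0,0,0,0,0.6],
    [0,0,0,0,0,0,0.6],
    [0,0,0,0,0,-0.06,0.6],
    [0,0,0,0,0,-0.1,0.6],
    [0,0,0,0,0,-0.1,0.6],
    [0,0,0,0,0,-0.05,0.6],
    [0,0,0,0,0,0,0.6]
  ]
}}

```text
time: 15.53
eef_pos: [511.9, 15.7, 151.8]
orientation: [0.101, 2.525, -0.035]
wrist_force: [0.6, 0.2, -0.3]
finger_gap: 0.599
grip_force: 0.0
```

```bash
python3 - <<'E'
from h import *
s=ctrl.sense();print(s["eef_pos"],s["joint_pos"].round(2),s["finger_gap"],s["time"],s["wrist_force"],s["grip_force"])
T=tool(35);Z=T.as_matrix()[:,2]
go(GR["R"]-55*Z+[0,0,5],T)
E
```

```text
[511.86259307  15.74825613 151.80074532] [ 0.59 -0.14 -0.73  2.3   0.16  0.35  1.19] 0.5986703877353853 15.5333 [ 0.64356444  0.24263971 -0.2723753 ] 0.0
shift [ 0.0111 -0.7993 -0.0442] turn after shift [-0.0019  0.0028 -0.0005] rows>= 3.839965781135518 0.04265848587315923
```

Call:
{"name": "send_rows", "arguments": {
  "commands": [
    [0,0,0,0.002,-0.133,-0.007,0.65],
    [0,0,0,0.002,-0.133,-0.007,0.65],
    [0,0,0,0.002,-0.133,-0.007,0.65],
    [0,0,0,0.002,-0.133,-0.007,0.65],
    [0,0,0,0.002,-0.133,-0.007,0.65],
    [0,0.002,0,0.002,-0.133,-0.007,0.65],
    [0,0,0,0,0,0,0.65],
    [0,0,0,0,0,0,0.65],
    [0,0,0,0,0,0,0.65]
  ]
}}

```text
time: 16.28
eef_pos: [491.6, -142.4, 154.5]
orientation: [0.102, 2.533, -0.034]
wrist_force: [-0.8, 0.3, 0.8]
finger_gap: 0.65
grip_force: 0.0
```

```bash
python3 - <<'E'
from h import *
s=ctrl.sense();print(s["eef_pos"],s["joint_pos"].round(2),s["finger_gap"],s["time"],s["wrist_force"],s["grip_force"])
T=tool(35);Z=T.as_matrix()[:,2]
go(GR["R"]+5*Z,T)
E
```

```text
[ 491.59695959 -142.37499176  154.50500208] [ 0.53 -0.12 -0.21  2.3  -0.42  0.39  2.14] 0.6502401065626224 16.2833 [-0.80012375  0.27089749  0.79657462] 0.0
shift [ 0.0009 -0.0024  0.3074] turn after shift [-0.0015 -0.0026 -0.0006] rows>= 1.4743935187374086 0.037994842877874774
```

Call:
{"name": "send_rows", "arguments": {
  "commands": [
    [0,-0.001,0,0,-0.001,0.04,0.65],
    [0,-0.001,0,0,-0.001,0.07,0.65],
    [0,0,0,0,0,0.07,0.65],
    [0,0,0,0,0,0.07,0.65],
    [0,0,0,0,0,0.056,0.65],
    [0,0,0,0,0,0,0.65],
    [0,0,0,0,0,0,0.45],
    [0,0,0,0,0,0,0.35],
    [0,0,0,0,0,0,0.2],
    [0,0,0,0,0,0,0.2],
    [0,0,0,0,0,0,0.2],
    [0,0,0,0,0,0,0.2]
  ]
}}

```text
time: 17.28
eef_pos: [526.4, -146.4, 105.6]
orientation: [0.102, 2.528, -0.035]
wrist_force: [-4.6, -0.0, 3.1]
finger_gap: 0.297
grip_force: 32.6
```

Call:
{"name": "send_rows", "arguments": {
  "commands": [
    [0,0,0,-0.0046,0,-0.0029,0.2],
    [0,0,0,-0.0046,0,-0.0029,0.2],
    [0,0,0,-0.0046,0,-0.0029,0.2],
    [0,0,0,-0.0046,0,-0.0029,0.2],
    [0,0,0,-0.0046,0,-0.0029,0.2],
    [0,0,0,-0.0046,0,-0.0029,0.2],
    [0,0,0,0,0,0,0.2],
    [0,0,0,0,0,0,0.2]
  ]
}}

```text
time: 17.95
eef_pos: [527.8, -146.4, 109.0]
orientation: [0.103, 2.532, -0.033]
wrist_force: [9.3, -7.9, -19.5]
finger_gap: 0.292
grip_force: 32.9
```

Call:
{"name": "send_rows", "arguments": {
  "commands": [
    [0,0,0,-0.0046,0,-0.0029,0.2],
    [0,0,0,-0.0046,0,-0.0029,0.2],
    [0,0,0,0,0,0,0.2],
    [0,0,0,0,0,0,0.2]
  ]
}}

```text
time: 18.28
eef_pos: [527.6, -146.3, 109.5]
orientation: [0.104, 2.535, -0.032]
wrist_force: [13.3, -9.9, -28.7]
finger_gap: 0.296
grip_force: 33.1
```

Engaged too. Lower, release, and retreat upward.

Call:
{"name": "send_rows", "arguments": {
  "commands": [
    [0,0,0,0.0046,0,0.0029,0.2],
    [0,0,0,0.0046,0,0.0029,0.2],
    [0,0,0,0.0046,0,0.0029,0.2],
    [0,0,0,0.0046,0,0.0029,0.2],
    [0,0,0,0.0046,0,0.0029,0.2],
    [0,0,0,0.0046,0,0.0029,0.2],
    [0,0,0,0.0046,0,0.0029,0.2],
    [0,0,0,0.004,0,0.0026,0.2],
    [0,0,0,0,0,0,0.2]
  ]
}}

```text
time: 19.03
eef_pos: [526.4, -146.4, 106.0]
orientation: [0.102, 2.528, -0.034]
wrist_force: [-15.9, -1.5, 12.1]
finger_gap: 0.296
grip_force: 39.2
```

Call:
{"name": "send_rows", "arguments": {
  "commands": [
    [0,0,0,0,0,0,0.6],
    [0,0,0,0,0,0,0.6],
    [0,0,0,0,0,0,0.6],
    [0,0,0,0,0,0,0.6],
    [0,0,0,0,0,-0.06,0.6],
    [0,0,0,0,0,-0.1,0.6],
    [0,0,0,0,0,-0.1,0.6],
    [0,0,0,0,0,-0.1,0.6],
    [0,0,0,0,0,0,0.6]
  ]
}}

```text
time: 19.78
eef_pos: [485.7, -142.9, 167.3]
orientation: [0.101, 2.525, -0.036]
wrist_force: [0.8, -0.8, -0.1]
finger_gap: 0.598
grip_force: 0.0
```

```bash
python3 - <<'E'
from h import *
s=ctrl.sense();print(s["eef_pos"],s["joint_pos"].round(2),s["finger_gap"],s["time"],s["wrist_force"],s["grip_force"])
T=tool(35);go([460,192,180],tool(15))
E
```

```text
[ 485.66309744 -142.87918301  167.29877216] [ 0.54 -0.16 -0.21  2.3  -0.42  0.42  2.15] 0.5977152395904041 19.7833 [ 0.75336953 -0.81847301 -0.08702684] 0.0
shift [ 0.1754  1.6584 -0.2074] turn after shift [-0.0022  0.2251 -0.0005] rows>= 8.05997961417764 2.8319854579631776
```

Call:
{"name": "send_rows", "arguments": {
  "commands": [
    [0,0.075,0,0,0,0,0.3],
    [0,0.075,0,0,0,0,0.1],
    [0,0.075,0,0,0,0,0],
    [0,0,0,0,0,0,0]
  ]
}}

```text
time: 20.12
eef_pos: [488.6, -142.4, 165.1]
orientation: [0.114, 2.885, -0.016]
wrist_force: [1.8, 0.0, 1.0]
finger_gap: 0.034
grip_force: 0.0
```

Call:
{"name": "send_rows", "arguments": {
  "commands": [
    [0,0,0,0.0234,0.166,-0.0129,0],
    [0,0,0,0.0234,0.166,-0.0129,0],
    [0,0,0,0.0234,0.166,-0.0129,0],
    [0,0,0,0.0234,0.166,-0.0129,0],
    [0,0,0,0.0234,0.166,-0.0129,0],
    [0,0,0,0.0234,0.166,-0.0129,0],
    [0,0,0,0.0234,0.166,-0.0129,0],
    [0,0,0,0.0234,0.166,-0.0129,0],
    [0,0,0,0.0234,0.166,-0.0129,0],
    [0,0,0,0.0234,0.166,-0.0129,0],
    [0,0,0,0,0,0,0],
    [0,0,0,0,0,0,0]
  ]
}}

```text
time: 21.12
eef_pos: [459.5, 195.6, 175.9]
orientation: [0.107, 2.882, -0.012]
wrist_force: [-0.6, -1.5, 0.2]
finger_gap: -0.0
grip_force: 0.0
```

```bash
python3 - <<'E'
from h import *
s=ctrl.sense();print(s["eef_pos"],s["joint_pos"].round(2),s["finger_gap"],s["time"],s["wrist_force"],s["grip_force"])
T=tool(15);a=np.array([440,195,100.]);go(a,T);go([440,195,73],None,T,a)
for n in("top","side"):
    d=vision.get_image(n);P=pts(d)
    m=(abs(P[...,1]-192)<25)&(P[...,0]>460)&(P[...,0]<510)&(P[...,2]>50)&(P[...,2]<75)
    q=P[m];print(n,len(q), np.percentile(q,[2,50,98],axis=0).round(0).tolist() if len(q) else "")
    if n=="top": cv2.imwrite("pics/t3.png",cv2.resize(d["frame"][200:300,200:350],None,fx=4,fy=4))
E
```

```text
[459.4509084  195.56755423 175.89153171] [ 0.2   0.05 -0.78  1.97  0.24  0.94  0.8 ] -0.0002588374666018091 21.1167 [-0.62224267 -1.53739935  0.21987281] 0.0
shift [ 0.1903 -0.0106  0.3423] turn after shift [ 0.0017 -0.0026  0.0025] rows>= 1.8788145532441436 0.050114469111834495
shift [0.0349 0.     0.1304] turn after shift [0. 0. 0.] rows>= 0.6474820143884892 0.0
top 185 [[483.0, 175.0, 61.0], [494.0, 191.0, 70.0], [509.0, 211.0, 75.0]]
side 107 [[484.0, 173.0, 60.0], [493.0, 190.0, 70.0], [510.0, 208.0, 74.0]]
```

View pics/t3.png

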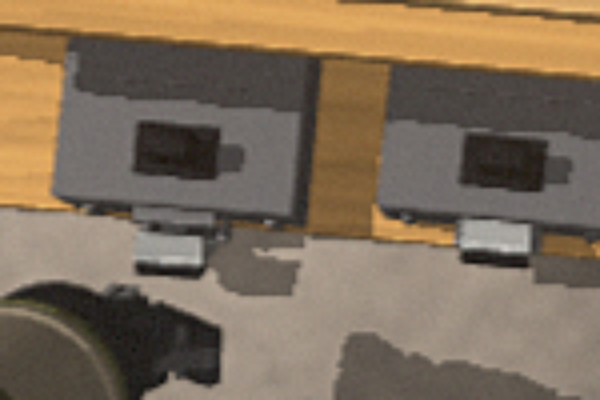

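The top view shows the left catch still standing out (crop 170,250), farther from its case than the middle one (495,240). Both lids are down and the shut gripper is in front. I'll lower to pad height.

Call:
{"name": "send_rows", "arguments": {
  "commands": [
    [0,0,0,0.0375,-0.002,0.079,0],
    [0,0,0,0.0375,-0.002,0.079,0],
    [0,0,0,0.0375,-0.002,0.079,0],
    [0,0,0,0.0375,-0.002,0.079,0],
    [0,0,0,0.0375,-0.002,0.079,0],
    [0,0,0,0.0375,-0.002,0.079,0],
    [0,0,0,0,0,0,0],
    [0,0,0,0,0,0,0]
  ]
}}

```text
time: 21.88
eef_pos: [440.5, 190.2, 72.9]
orientation: [0.118, 2.883, -0.018]
wrist_force: [0.5, 0.2, 0.7]
finger_gap: -0.004
grip_force: 0.0
```

```bash
python3 - <<'E'
from h import *
s=ctrl.sense();print(s["eef_pos"],s["joint_pos"].round(2),s["finger_gap"],s["time"],s["wrist_force"],s["grip_force"])
go([463,193,74],tool(15)); go([485,191,79])
E
```

```text
[440.51175561 190.17063067  72.8715378 ] [ 0.13  0.18 -0.76  2.13  0.44  0.73  0.57] -0.003574669092933407 21.8833 [0.51569534 0.22133598 0.68358567] 0.0
shift [-0.1087  0.0233  0.0226] turn after shift [-0.0017 -0.0037 -0.0017] rows>= 0.5442112490578713 0.055459303341996946
shift [-0.2219  0.0222  0.0264] turn after shift [0. 0. 0.] rows>= 1.0771230322884628 0.0
```

Call:
{"name": "send_rows", "arguments": {
  "commands": [
    [0,0,0,-0.018,0.005,0.004,0],
    [0,0,0,-0.018,0.005,0.004,0],
    [0,0,0,-0.018,0.005,0.004,0],
    [0,0,0,-0.018,0.005,0.004,0],
    [0,0,0,-0.018,0.003,0.004,0],
    [0,0,0,-0.018,0,0.003,0],
    [0,0,0,0,0,0,0]
  ]
}}

```text
time: 22.47
eef_pos: [464.3, 194.4, 75.0]
orientation: [0.117, 2.881, -0.016]
wrist_force: [-0.0, -0.1, -0.5]
finger_gap: 0.004
grip_force: 0.0
```

Call:
{"name": "send_rows", "arguments": {
  "commands": [
    [0,0,0,-0.012,0,0.001,0],
    [0,0,0,-0.012,0,0.001,0],
    [0,0,0,-0.012,0,0.001,0],
    [0,0,0,-0.012,0,0.001,0],
    [0,0,0,0,0,0,0]
  ]
}}

```text
time: 22.88
eef_pos: [473.0, 193.6, 76.4]
orientation: [0.116, 2.882, -0.017]
wrist_force: [0.2, -0.8, -0.4]
finger_gap: -0.003
grip_force: 0.1
```

Call:
{"name": "send_rows", "arguments": {
  "commands": [
    [0,0,0,-0.012,0,0,0],
    [0,0,0,-0.012,0,0,0],
    [0,0,0,-0.012,0,0,0],
    [0,0,0,0,0,0,0]
  ]
}}

```text
time: 23.22
eef_pos: [480.4, 193.1, 78.5]
orientation: [0.116, 2.881, -0.016]
wrist_force: [-0.5, 0.6, -0.1]
finger_gap: -0.001
grip_force: 0.0
```

Call:
{"name": "send_rows", "arguments": {
  "commands": [
    [0,0,0,0.039,0,-0.01,0],
    [0,0,0,0.009,0,0.034,0],
    [0,0,0,0,0,0,0],
    [0,0,0,-0.013,0,0.003,0],
    [0,0,0,-0.013,0,0.003,0],
    [0,0,0,-0.013,0,0.003,0],
    [0,0,0,0,0,0,0]
  ]
}}

```text
time: 23.8
eef_pos: [480.6, 192.9, 71.6]
orientation: [0.117, 2.881, -0.016]
wrist_force: [-1.1, 0.2, 0.4]
finger_gap: -0.003
grip_force: 0.0
```

Call:
{"name": "send_rows", "arguments": {
  "commands": [
    [0,0,0,-0.012,0,0.003,0],
    [0,0,0,-0.012,0,0.003,0],
    [0,0,0,0,0,0,0]
  ]
}}

```text
time: 24.05
eef_pos: [482.4, 193.1, 70.6]
orientation: [0.114, 2.885, -0.019]
wrist_force: [-12.2, -1.5, 8.6]
finger_gap: -0.0
grip_force: 6.2
```

```bash
python3 - <<'E'
from h import *
d=vision.get_image("top");e=vision.get_image("side")
a=cv2.resize(d["frame"][220:290,200:300],(560,392),interpolation=cv2.INTER_CUBIC)
b=cv2.resize(e["frame"][270:350,250:350],(240,192));cv2.imwrite("pics/t4.png",np.hstack([a,cv2.copyMakeBorder(b,0,200,0,0,0)]))
for x in(d,e):
    P=pts(x);m=(abs(P[...,1]-192)<22)&(P[...,0]>470)&(P[...,0]<508)&(P[...,2]>50)&(P[...,2]<82)
    q=P[m];print(len(q),np.percentile(q,[2,20,50,98],axis=0).round(0).tolist() if len(q) else "")
E
```

```text
133 [[489.0, 175.0, 62.0], [496.0, 180.0, 73.0], [500.0, 190.0, 76.0], [506.0, 209.0, 80.0]]
48 [[496.0, 174.0, 58.0], [499.0, 187.0, 72.0], [503.0, 197.0, 76.0], [508.0, 208.0, 81.0]]
```

View pics/t4.png

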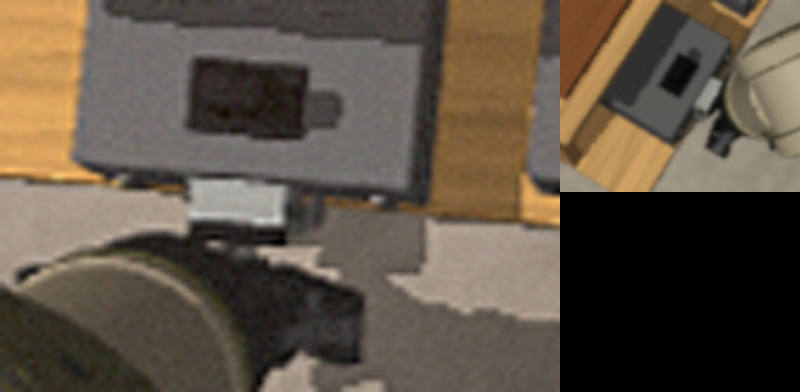

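The catch (crop 240,210) now sits against its case like the others, and its points have moved back about 10 mm, so it looks home. I'll press slightly more to be sure, then back off.

Call:
{"name": "send_rows", "arguments": {
  "commands": [
    [0,0,0,-0.01,0,0.001,0],
    [0,0,0,-0.01,0,0.001,0],
    [0,0,0,0,0,0,0],
    [0,0,0,0,0,0,0]
  ]
}}

```text
time: 24.48
eef_pos: [483.1, 193.3, 70.1]
orientation: [0.111, 2.89, -0.021]
wrist_force: [-27.4, 0.6, 16.2]
finger_gap: -0.001
grip_force: 13.8
```

Call:
{"name": "send_rows", "arguments": {
  "commands": [
    [0,0,0,0.05,0,-0.015,0],
    [0,0,0,0.08,0,-0.02,0],
    [0,0,0,0.02,0,-0.15,0.2],
    [0,0,0,0.02,0,-0.15,0.4],
    [0,0,0,-0.05,0,-0.15,0.65],
    [0,-0.075,0,0,0,0,0.65],
    [0,-0.075,0,0,0,0,0.65],
    [0,-0.072,0,0,0,0,0.65],
    [0,0,0,0,0,0,0.65],
    [0,0,0,0,0,0,0.65]
  ]
}}

```text
time: 25.32
eef_pos: [440.0, 195.8, 159.5]
orientation: [0.099, 2.54, -0.037]
wrist_force: [-0.4, 0.0, 1.0]
finger_gap: 0.646
grip_force: 0.0
```

```bash
python3 - <<'E'
from h import *
s=ctrl.sense();print(s["eef_pos"],s["joint_pos"].round(2),s["finger_gap"],s["time"],s["wrist_force"],s["grip_force"])
T=tool(35);Z=T.as_matrix()[:,2];p=GR["L"]-55*Z
go(p,T);go(GR["L"]+5*Z,None,T,p)
d=vision.get_image("top")
P=pts(d);m=(abs(P[...,1]-192)<22)&(P[...,0]>470)&(P[...,0]<508)&(P[...,2]>50)&(P[...,2]<82)
q=P[m];print(len(q),np.percentile(q,[2,20,50,98],axis=0).round(0).tolist())
E
```

```text
[440.0354873  195.75843033 159.48425972] [ 0.2  -0.15 -0.92  2.26  0.56  0.62  0.35] 0.6461585635997444 25.3167 [-0.35821076  0.02412232  0.99525867] 0.0
shift [-0.2987 -0.0009  0.2432] turn after shift [-0.0027 -0.0071  0.0014] rows>= 1.8475176010229946 0.09682647740256609
shift [ 0.  -0.   0.3] turn after shift [0. 0. 0.] rows>= 1.4388489208633088 0.0
117 [[494.0, 174.0, 63.0], [496.0, 179.0, 74.0], [500.0, 190.0, 77.0], [506.0, 210.0, 80.0]]
```

Catch home. Now regrasp the left grip.

Call:
{"name": "send_rows", "arguments": {
  "commands": [
    [0,-0.003,0,-0.1,0,0.03,0.65],
    [0,-0.002,0,-0.1,0,0.1,0.65],
    [0,-0.002,0,-0.099,0,0.113,0.65],
    [0,0,0,0,0,0,0.65],
    [0,0,0,0,0,0,0.65]
  ]
}}

```text
time: 25.78
eef_pos: [519.3, 188.8, 152.5]
orientation: [0.108, 2.534, -0.033]
wrist_force: [-0.8, 0.2, 0.1]
finger_gap: 0.655
grip_force: 0.0
```

```bash
python3 - <<'E'
from h import *
s=ctrl.sense();print(s["eef_pos"],s["joint_pos"].round(2),s["time"])
T=tool(35);Z=T.as_matrix()[:,2]
go(GR["L"]+5*Z,T)
E
```

```text
[519.28263435 188.80722577 152.48735287] [ 0.26  0.08 -0.92  2.15  0.83  0.63  0.24] 25.7833
shift [0.0083 0.0032 0.2898] turn after shift [-0.0021 -0.0033 -0.0034] rows>= 1.3903741613672926 0.06523411294451995
```

Call:
{"name": "send_rows", "arguments": {
  "commands": [
    [0,-0.001,-0.001,0.003,0.001,0.04,0.65],
    [0,-0.001,-0.001,0.003,0.001,0.065,0.65],
    [0,-0.001,-0.001,0.002,0.001,0.065,0.65],
    [0,0,0,0,0,0.065,0.65],
    [0,0,0,0,0,0.05,0.65],
    [0,0,0,0,0,0,0.65],
    [0,0,0,0,0,0,0.45],
    [0,0,0,0,0,0,0.35],
    [0,0,0,0,0,0,0.2],
    [0,0,0,0,0,0,0.2],
    [0,0,0,0,0,0,0.2],
    [0,0,0,0,0,0,0.2]
  ]
}}

```text
time: 26.78
eef_pos: [548.9, 187.3, 107.4]
orientation: [0.097, 2.523, -0.039]
wrist_force: [-5.7, -2.7, 6.0]
finger_gap: 0.301
grip_force: 30.3
```

Call:
{"name": "send_rows", "arguments": {
  "commands": [
    [0,0,0,-0.0046,0,-0.0029,0.2],
    [0,0,0,-0.0046,0,-0.0029,0.2],
    [0,0,0,-0.0046,0,-0.0029,0.2],
    [0,0,0,-0.0046,0,-0.0029,0.2],
    [0,0,0,-0.0046,0,-0.0029,0.2],
    [0,0,0,-0.0046,0,-0.0029,0.2],
    [0,0,0,0,0,0,0.2],
    [0,0,0,0,0,0,0.2]
  ]
}}

```text
time: 27.45
eef_pos: [550.5, 187.1, 110.9]
orientation: [0.096, 2.527, -0.038]
wrist_force: [-1.1, -1.9, -13.7]
finger_gap: 0.295
grip_force: 31.4
```

Call:
{"name": "send_rows", "arguments": {
  "commands": [
    [0,0,0,-0.0046,0,-0.0029,0.2],
    [0,0,0,-0.0046,0,-0.0029,0.2],
    [0,0,0,0,0,0,0.2],
    [0,0,0,0,0,0,0.2]
  ]
}}

```text
time: 27.78
eef_pos: [550.5, 187.0, 111.2]
orientation: [0.096, 2.53, -0.037]
wrist_force: [7.6, 2.5, -31.9]
finger_gap: 0.295
grip_force: 33.0
```

It holds: stopped at about 3.5 mm with 32 N. Lower, release and retreat well clear.

Call:
{"name": "send_rows", "arguments": {
  "commands": [
    [0,0,0,0.0046,0,0.0029,0.2],
    [0,0,0,0.0046,0,0.0029,0.2],
    [0,0,0,0.0046,0,0.0029,0.2],
    [0,0,0,0.0046,0,0.0029,0.2],
    [0,0,0,0.0046,0,0.0029,0.2],
    [0,0,0,0.0046,0,0.0029,0.2],
    [0,0,0,0.0046,0,0.0029,0.2],
    [0,0,0,0.004,0,0.0026,0.2],
    [0,0,0,0,0,0,0.2]
  ]
}}

```text
time: 28.53
eef_pos: [549.4, 187.3, 108.2]
orientation: [0.096, 2.521, -0.04]
wrist_force: [-19.3, -8.3, 9.1]
finger_gap: 0.295
grip_force: 39.1
```

Call:
{"name": "send_rows", "arguments": {
  "commands": [
    [0,0,0,0,0,0,0.6],
    [0,0,0,0,0,0,0.6],
    [0,0,0,0,0,0,0.6],
    [0,0,0,0,0,0,0.6],
    [0,0,0,0,0,-0.06,0.6],
    [0,0,0,0,0,-0.1,0.6],
    [0,0,0,0,0,-0.1,0.6],
    [0,0,0,0,0,-0.1,0.6],
    [0,0,0,0,0,-0.1,0.6],
    [0,0,0,0,0,0,0.6],
    [0,0,0,0,0,0,0.6]
  ]
}}

```text
time: 29.45
eef_pos: [497.2, 192.7, 183.6]
orientation: [0.095, 2.519, -0.037]
wrist_force: [0.1, 0.0, 0.1]
finger_gap: 0.599
grip_force: 0.0
```

```bash
python3 - <<'E'
from h import *
P=pts(vision.get_image("top"))
for k,g in GR.items():
    c=g-[54,-4,0];m=(abs(P[...,1]-c[1])<22)&(P[...,0]>c[0]-26)&(P[...,0]<c[0]+14)&(P[...,2]>50)&(P[...,2]<82);q=P[m]
    print(k,len(q),np.percentile(q-g,[2,50],axis=0).round(0).tolist())
    m=(abs(P[...,1]-g[1])<20)&(abs(P[...,0]-g[0])<15)&(P[...,2]>100)&(P[...,2]<135);print(np.median(P[m],0))
E
```

```text
L 53 [[-52.0, -12.0, -52.0], [-46.0, 14.0, -31.0]]
[547.43110356 187.91969125 116.43103631]
M 111 [[-54.0, -11.0, -39.0], [-47.0, 3.0, -32.0]]
[539.92559275  15.18641347 116.92075945]
R 124 [[-53.0, -13.0, -41.0], [-47.0, 3.0, -32.0]]
[ 523.06481053 -144.02405931  116.52488595]
```

All three catches read the same, and the lids are down.

```bash
python3 -c "
from bench import ctrl
print(ctrl.close_job())"
```

```text
the job is handed in; nothing more can be done
None
```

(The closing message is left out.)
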